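# Make up the wide candle mould and cover it

## Task

Make up the wide candle mould: slide the empty open aluminium tube down over the round plug of the free base plate until it stands fully home on the plate, then set the larger cover on the tube's rim, knob up, with its step inside the tube, so that it sits seated and level. Set both parts down rather than dropping them, and leave the small cover, the filled moulds, the candle, the tin and the scraper where they are.

Things in the scene. Friction and masses are not known exactly. Their poses are not given: they have to be found in the camera images.
- tube: the empty mould tube (all sizes in mm): plain aluminium, open at both ends, standing upright; outside diameter 60, inside diameter 54 (wall 3), height 100. Origin: on the axis at its lower end, z up along the axis. It starts either on the left or on the right; on the other side stands a filled mould of the same diameter, 85 high, with a cream wax top
- tube_rim (a point): centre of the tube's upper rim, 100 mm above tube
- base: the free base (sizes in mm), fixed to the table: square steel plate 100 x 100 x 8 with an aluminium plug of diameter 50, over which the tube slides with 2 of clearance. The plug's top is 22 above the plate; its uppermost 8 taper to diameter 40. Origin: centre of the plate's underside, z up. It may swap places with the small base, which already carries a narrow tube, rim 73 above the table
- base_seat (a point): centre of the base plate's upper face, 8 mm above base, at the foot of the plug: the tube's lower end rests at this height when it is fully home
- cover: the larger cover (mm): aluminium disc (flange), diameter 72, 4 thick; on top a black knob, diameter 20, 28 high; below it a round step, diameter 50, 8 deep, that fits inside the tube with 2 of clearance (its lowest 4 taper to diameter 44). It lies on its step, knob up. Origin: centre of the step's underside, z up through the knob; flange underside 8, flange top 12, knob top 40 above it
- cover_flange (a point): centre of the flange's underside, 8 mm above cover: this face rests on the tube's rim when the cover is seated
- cover_knob (a point): middle of the grip of the larger cover's knob, 30 mm above cover
- small_cover: the small cover, of the same form with a flange of diameter 52 mm and the same knob; not for this tube. It may swap places with the larger one. Origin: centre of its underside
- full_mould: filled mould, diameter 60 mm, height 85 mm, cream wax top; on the other side from the tube. Origin: centre of its underside
- full_mould2: second filled mould, the same, farther out on the right. Origin: centre of its underside
- candle: bare cream candle, diameter 50 mm, height 75 mm, farther out on the left. Origin: centre of its underside
- tin: open shallow brass tin, diameter 96 mm, height 30 mm, behind the bases. Origin: centre of its underside
- scraper: scraper lying flat at the far right, 280 mm long, handle towards the robot. Origin: on the table under the middle of its length
Things that resemble listed ones, but are neither listed nor needed, are in the scene too. What is shaped like the cover but purple is not meant. Leave any purple look-alike of the tube alone.

How it is judged:
By the outcome, as a careful person would: the job done as asked, in the order asked, and still so for the second after the job is handed in, with the robot touching nothing.
It also fails if it takes over 58 s, if anything falls off the work surface, if the arm or the gripper's body presses on something with over 40 N, if the wrist force passes 120 N, or if a joint passes its speed limit or range.

## Robot

A 7-joint arm with a two-finger parallel gripper is mounted at the origin on the work surface. World frame = base frame: x ahead of the robot, y to its left, z up, the work surface at z = 0. Lengths are in mm, angles in rad, forces in N, time in s.
With the tool pointing down it reaches from about 400 to 900 mm from the base axis. Payload 5.6 kg.
Tool frame: the origin (TCP) lies on the centre line of the jaws, within the pads' length; the fingertips stand 11 mm ahead of it and the grasp point (between the pads) lies 8 mm behind it; z points along the fingers, y is the line along which they close (so a half turn about z gives the same grasp; the last joint's range is limited). The gripper opens to 92 mm and grips with 3 to 60 N. Pads are 20 mm wide; open, the fingers measure 128 mm over their backs; the gripper's body (75 mm by 189 mm) begins 69 mm behind the grasp point.
Start: joints at [-1.168, 0.468, -0.012, 1.603, 0.006, 1.071, -0.056], TCP at [280.306, 586.461, 225.592] pointing down, gripper open.
Joint ranges: [-2.53, 2.53], [-0.31, 2.02], [-1.57, 1.55], [0.28, 2.44], [-1.29, 4.43], [0.15, 1.84], [-2.92, 2.92]. Speed limits (rad/s): [2.57, 2.57, 3.14, 3.14, 3.14, 3.14, 3.14].

## Interface

Orientations are given as a 3x3 rotation matrix whose columns are the frame's x, y, z axes.
In Python, from workcell import telemetry, cams, ctrl gives the robot as it stands.
- The arm moves only by the tool play_rows, never from a script. Its argument "motion" is a list of rows, each a list of 3 entries, a list of its own where there are three numbers: the opening, from 0 (shut) to 1 (fully open), then the shift along the world's x, y, z in units of 0.08 m (1.0 is 0.08 m), then the turn about the world's z in units of 180 degrees (1.0 is 180 degrees). A call has 1 to 12 rows; each row is the pose to reach, as a shift and turn from the pose commanded when the call began, turning the shorter way round; what a row does not reach only later rows make up. A row lasts 1/12 s, in which the tool goes at most 41.7 mm and 7.16 degrees, less where a joint would pass 70% of its speed; a pose out of reach is approached as far as the arm can. A call with a number of a shift or a turn outside -1 to 1 is refused whole. A call with a gripper value outside its range is refused whole. The fingers move at their own pace and stop on an object; "newtons" is the grip in N (left out, the last holds). Time passes only in rows, so rows that repeat a pose let the fingers close. It gives the time, the measured TCP pose, the force, the opening and the grip force at its end, in the units of the state.
- telemetry.sense(): the state, without advancing time (a new reading comes with each control period).
- cams.capture(name): name is "side" or "top" or "wrist"; returns the picture (420x560x3 uint8, red, green, blue); there is no depth.
- cams.get_calibration(name): a dict with "fx", "fy", "cx", "cy" (pixels), "position" and "rotation" of the camera in the world; the wrist camera has in their place "mount" (4x4, takes a point from camera to tool coordinates, whose origin is the TCP and whose axes are the flange's). Camera axes: x right, y up, looking along -z (the intrinsics and any distortion apply to the point x, -y, -z); pixel columns grow to the right and rows downward; lengths in mm; the calibration is good to about 2 mm. The wrist camera is an equidistant fisheye: a pixel r from the principal point sees the ray r / f radians off the axis. A picture is of the moment at which its call begins: read the wrist's pose just before it. get_calibration takes no time and is no camera call.
- ctrl.finish_job(): hands the job in; it is judged then, once.
The state is a dict: "t": time; "q": joint angles; "dq": joint speeds; "tau": joint torques, N m; "eef_pos": TCP position; "eef_rot": TCP orientation; "wrist_force": force on the tool from outside, world axes, zero at the start; "wrist_torque": the same for the moment, N m; "gripper_width": opening from 0.0 (shut) to 1.0 (fully open); "gripper_force": force on a finger pad.
Only numpy, scipy, OpenCV 4.12 (cv2) and the standard library are available. Lean on these libraries where they do the work, as an engineer would, in place of code of your own. Each camera call takes 0.05 s, during which the arm holds its last target. There are 200 camera calls.

## Working session

There is one attempt and no reset: what is moved stays moved. The work goes in short steps, Python scripts to look and compute and a tool call to move; the robot and the scene stay as the last step left them, time stands still between calls to the robot, and variables do not carry over. Pictures are saved under pics/ and viewed, at most 10 in all, crops included, and the job is handed in when it is done.

Besides the shell and the picture viewer there is one more tool, called after "Request:" by a JSON object that holds its "op" and its "data", one argument or row to a line. play_rows: Moves the arm, as the interface text tells. Shifts and turns lie within -1 to 1; 1 stands for 0.08 m of shift or 180 degrees of turn. Its arguments: {"type":"object","properties":{"motion":{"type":"array","items":{"type":"array"}},"newtons":{"type":"number"}},"required":["motion"]}

```bash
ls; mkdir -p pics
python3 - <<'E'
from workcell import telemetry, cams, ctrl
import cv2,numpy as np
np.set_printoptions(precision=4,suppress=True)
s=telemetry.sense();print(s)
for n in("side","top","wrist"):
    print(n,cams.get_calibration(n)); cv2.imwrite(f"pics/{n}0.png",cams.capture(n)[:,:,::-1])
a=cv2.imread("pics/side0.png")
E
```

```text
pics
{'t': 0.0, 'q': array([-1.168 ,  0.4684, -0.0116,  1.6036,  0.006 ,  1.0714, -0.0563]), 'dq': array([-0.0008,  0.0009,  0.0006, -0.0013, -0.0021,  0.0003,  0.0003]), 'tau': array([  0.0002, -52.0556,  -0.0124, -24.3753,  -0.0566,   0.0173,
         0.0002]), 'eef_pos': array([280.1097, 585.9248, 224.6549]), 'eef_rot': array([[-0.9022,  0.4313, -0.0006],
       [ 0.4313,  0.9022, -0.0016],
       [-0.0002, -0.0018, -1.    ]]), 'wrist_force': array([ 1.0161,  1.0264, -0.4969]), 'wrist_torque': array([ 0.0123, -0.0144, -0.0025]), 'gripper_force': 0.0, 'gripper_width': 0.9966147232662447}
side {'fx': 416.1516559721611, 'fy': 416.1516559721611, 'cx': 280.27960344533784, 'cy': 214.0562231308797, 'position': array([473.4545, 768.2167, 845.8502]), 'rotation': array([[-0.9937,  0.0602, -0.0941],
       [-0.11  , -0.6763,  0.7283],
       [-0.0198,  0.7341,  0.6787]])}
top {'fx': 530.3508290786671, 'fy': 530.3508290786671, 'cx': 277.12325506756133, 'cy': 204.36120499125047, 'position': array([ 383.7285,  -53.6347, 1482.2758]), 'rotation': array([[-0.0006,  0.9915, -0.1298],
       [-0.9999,  0.001 ,  0.0124],
       [ 0.0124,  0.1298,  0.9915]])}
wrist {'fx': 325.19226210127806, 'fy': 325.19226210127806, 'cx': 275.11531468397055, 'cy': 208.1691931115648, 'mount': array([[   0.0001,    0.9564,    0.2921,   83.0512],
       [   1.    ,   -0.0003,    0.0007,   -0.8721],
       [   0.0007,    0.2921,   -0.9564, -158.6535],
       [   0.    ,    0.    ,    0.    ,    1.    ]])}
```

View pics/top0.png

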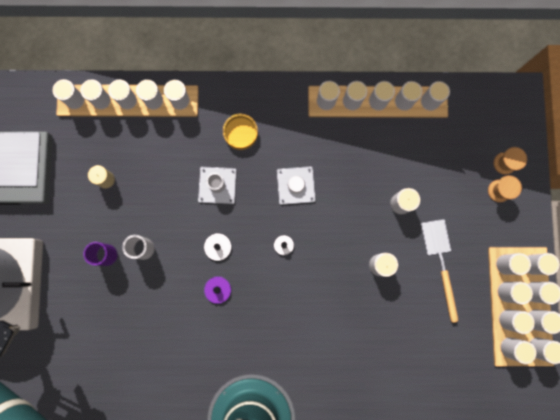

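View pics/side0.png

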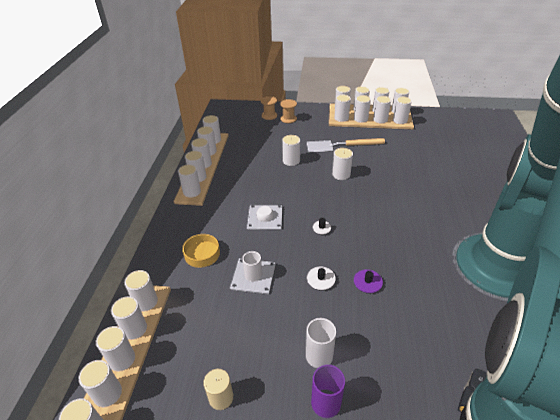

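The top view shows the tube at (137,247), the free base with its plug at (297,185), the larger cover at (217,247) and the purple look-alikes at (98,253) and (217,291). In the side view the same parts are at: tube (320,340), base (264,215), cover (321,277).

Run:
```python
import cv2
a=cv2.imread("pics/top0.png")[160:270,120:320]
cv2.imwrite("pics/t1.png",cv2.resize(a,None,fx=4,fy=4,interpolation=cv2.INTER_CUBIC))
a=cv2.imread("pics/side0.png")[195:375,230:350]
cv2.imwrite("pics/s1.png",cv2.resize(a,None,fx=3.3333,fy=3.3333,interpolation=cv2.INTER_CUBIC))
```

```text
(no output)
```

View pics/t1.png

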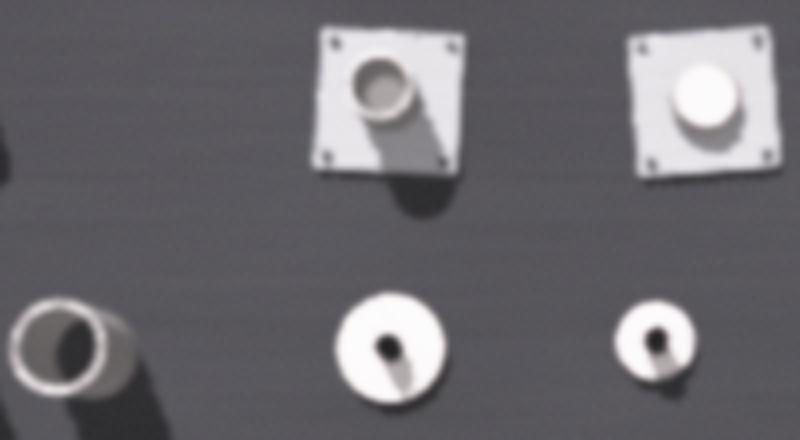

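View pics/s1.png

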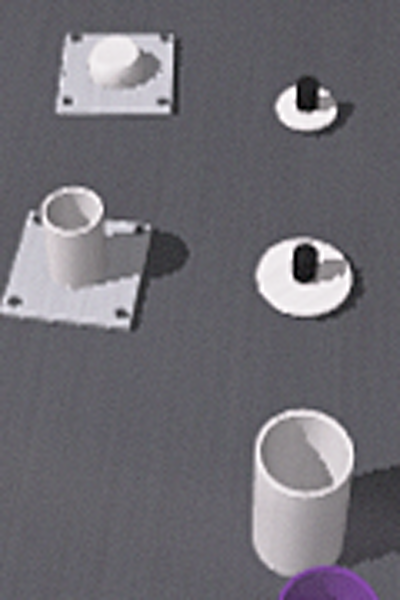

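The crops show the following in crop pixels. The tube rim centre is at (58,347) top and (305,452) side. The free plate's corners are (629,36), (771,28), (781,165), (639,179) top, and (67,34), (173,35), (176,113), (57,111) side. The cover flange is at (390,348) top and (305,277) side.

```bash
cat > h.py <<'E'
from workcell import telemetry, cams, ctrl
import cv2,numpy as np
np.set_printoptions(precision=1,suppress=True)
def ray(n,u,v,st=None):
    c=cams.get_calibration(n); x=(u-c['cx'])/c['fx']; y=(v-c['cy'])/c['fy']
    if n=='wrist':
        r=np.hypot(x,y); d=np.array([np.sin(r)*x/r,-np.sin(r)*y/r,-np.cos(r)])
        T=c['mount']; R=st['eef_rot']
        return st['eef_pos']+R@T[:3,3], R@T[:3,:3]@d
    d=np.array([x,-y,-1.]); return c['position'],c['rotation']@(d/np.linalg.norm(d))
def tri(*rs):
    A=[];b=[]
    for p,d in rs:
        P=np.eye(3)-np.outer(d,d);A.append(P);b.append(P@p)
    X=np.linalg.lstsq(np.vstack(A),np.hstack(b),rcond=None)[0]
    return X,[float(round(np.linalg.norm(a@X-q),1)) for a,q in zip(A,b)]
def atz(r,z): p,d=r; return p+d*(z-p[2])/d[2]
def proj(n,P,st=None):
    c=cams.get_calibration(n)
    if n=='wrist':
        T=c['mount'];R=st['eef_rot'];q=T[:3,:3].T@(R.T@(P-st['eef_pos'])-T[:3,3])
        a=np.arctan2(np.hypot(q[0],q[1]),-q[2]);k=a/np.hypot(q[0],q[1])
        return np.array([c['cx']+c['fx']*q[0]*k,c['cy']-c['fy']*q[1]*k])
    q=c['rotation'].T@(P-c['position']);return np.array([c['cx']-c['fx']*q[0]/q[2],c['cy']+c['fy']*q[1]/q[2]])
E
python3 - <<'E'
from h import *
t=lambda u,v: ray('top',120+(u+.5)/4-.5,160+(v+.5)/4-.5)
s=lambda u,v: ray('side',230+(u+.5)*.3-.5,195+(v+.5)*.3-.5)
for n,a,b,z in [('rim',(58,347),(305,452),100),('c1',(629,36),(67,34),8),('c2',(771,28),(67,34),8),('flange',(390,348),(305,277),12),('knobtop',(388,346),(305,247),40),('plugtop',(706,96),(115,57),30),('small tube rim',(383,90),(74,211),73)]:
    print(n,*tri(t(*a),s(*b)),atz(t(*a),z),atz(s(*b),z))
# plate corners by plane z=8 from each view
T=[atz(t(*p),8)[:2] for p in [(629,36),(771,28),(781,165),(639,179)]]
S=[atz(s(*p),8)[:2] for p in [(67,34),(173,35),(176,113),(57,111)]]
print(np.array(T),np.mean(T,0));print(np.array(S),np.mean(S,0))
E
```

```text
rim [455.5 301.4  94.5] [0.8, 0.8] [454.4 300.1 100. ] [456.4 304.8 100. ]
c1 [663.7 -70.3  91.7] [1.8, 1.8] [678.6 -71.4   8. ] [ 686.9 -163.7    8. ]
c2 [ 687.6 -172.5   -0.1] [1.3, 1.3] [ 684.6 -171.9    8. ] [ 686.9 -163.7    8. ]
flange [459.3  94.6   5.3] [0.7, 0.7] [458.2  93.9  12. ] [460.1  99.9  12. ]
knobtop [459.9  92.6  38.1] [1.7, 1.7] [458.2  92.5  40. ] [461.7  93.9  40. ]
plugtop [ 635.3 -125.1   18.6] [1.4, 1.4] [ 632.  -124.5   30. ] [ 634.5 -113.    30. ]
small tube rim [632.3  96.   64.3] [2.3, 2.3] [628.4  94.9  73. ] [632.8 103.2  73. ]
[[ 678.6  -71.4]
 [ 684.6 -171.9]
 [ 586.7 -178. ]
 [ 576.7  -78.3]] [ 631.6 -124.9]
[[ 686.9 -163.7]
 [ 590.2 -170.8]
 [ 576.8  -70.8]
 [ 679.1  -64. ]] [ 633.2 -117.3]
```

Request:
{"op": "play_rows", "data": {
  "motion": [
    [1,[0.55,-0.89,0],-0.09],
    [1,[0.55,-0.89,0],-0.09],
    [1,[0.55,-0.89,0],-0.09]
  ]
}}

```text
t: 0.4
eef_pos: [330.6, 507.8, 225.2]
eef_rot: [[-0.736, 0.677, 0.003], [0.677, 0.736, -0.005], [-0.006, -0.002, -1.0]]
wrist_force: [0.5, -0.8, 0.2]
gripper_width: 1.001
gripper_force: 0.0
```

Request:
{"op": "play_rows", "data": {
  "motion": [
    [1,[0.55,-0.89,0],-0.09],
    [1,[0.55,-0.89,0],-0.09],
    [1,[0.55,-0.89,0],-0.09]
  ]
}}

```text
t: 0.65
eef_pos: [374.1, 436.1, 225.6]
eef_rot: [[-0.517, 0.856, 0.002], [0.856, 0.517, -0.004], [-0.005, -0.0, -1.0]]
wrist_force: [1.3, 0.2, -0.3]
gripper_width: 1.001
gripper_force: 0.0
```

Request:
{"op": "play_rows", "data": {
  "motion": [
    [1,[0.55,-0.89,0],-0.09],
    [1,[0.55,-0.89,0],-0.09],
    [1,[0.55,-0.89,0],-0.09],
    [1,[0.55,-0.89,0],-0.09],
    [1,[0.55,-0.89,0],-0.09]
  ]
}}

```text
t: 1.07
eef_pos: [412.0, 373.2, 225.5]
eef_rot: [[-0.274, 0.962, -0.0], [0.962, 0.274, 0.0], [0.0, -0.0, -1.0]]
wrist_force: [0.4, 0.3, -0.2]
gripper_width: 0.998
gripper_force: 0.0
```

Run:
```python
from h import *
import pickle
s=telemetry.sense();pickle.dump(s,open('w1.pkl','wb'));print(s['t'],s['eef_pos'],s['eef_rot'],s['q'])
cv2.imwrite("pics/w1.png",cams.capture('wrist')[:,:,::-1])
print(proj('wrist',np.array([455,302,100.]),s),proj('wrist',np.array([459,95,12.]),s),proj('wrist',np.array([632,-122,30.]),s))
```

```text
1.0667 [412.  373.2 225.5] [[-0.3  1.  -0. ]
 [ 1.   0.3  0. ]
 [ 0.  -0.  -1. ]] [-1.   0.3  0.2  1.8 -0.1  1.  -0.4]
[297.8 280.5] [255.5 362.7] [313.4 452.5]
```

Request:
{"op": "play_rows", "data": {
  "motion": [
    [1,[0.55,-0.89,-0.5],-0.088],
    [1,[0.55,-0.89,-0.5],-0.088],
    [1,[0.55,-0.89,-0.5],-0.088],
    [1,[0.55,-0.89,-0.5],-0.088],
    [1,[0.55,-0.89,-0.5],-0.088]
  ]
}}

```text
t: 1.53
eef_pos: [455.5, 303.1, 185.4]
eef_rot: [[-0.004, 1.0, -0.001], [1.0, 0.004, 0.0], [0.0, -0.001, -1.0]]
wrist_force: [0.7, 0.8, 0.3]
gripper_width: 1.0
gripper_force: 0.0
```

Run:
```python
from h import *
import pickle
s=telemetry.sense();pickle.dump(s,open('w2.pkl','wb'));print(s['t'],s['eef_pos'],s['eef_rot'],s['q'])
im=cams.capture('wrist')[:,:,::-1]
cv2.imwrite("pics/w2.png",im)
print(proj('wrist',np.array([455,302,100.]),s),proj('wrist',np.array([459,95,12.]),s),proj('wrist',np.array([632,-122,30.]),s))
a=cv2.imread("pics/w1.png")
cv2.imwrite("pics/w12.png",cv2.resize(np.hstack([a[:, :],im]),(800,300),interpolation=cv2.INTER_AREA))
```

```text
1.5333 [455.5 303.1 185.4] [[-0.  1. -0.]
 [ 1.  0.  0.]
 [ 0. -0. -1.]] [-0.9  0.3  0.3  1.9 -0.1  0.9 -0.5]
[275.3 218.5] [277.8 345.2] [376.5 435.5]
```

View pics/w12.png

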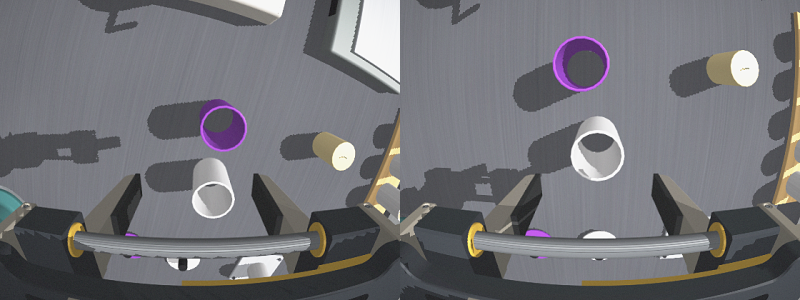

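In the wrist views the tube's rim centre is at about (298,280) in the first and (277,217) in the second. Both agree with the triangulated (455, 302, 100) within about 1 px. The purple tube is well clear, behind it at +y.

Request:
{"op": "play_rows", "data": {
  "motion": [
    [1,[0,-0.01,-0.4],0],
    [1,[0,-0.01,-0.8],0],
    [1,[0,-0.01,-0.8],0]
  ]
}}

```text
t: 1.83
eef_pos: [452.1, 301.5, 117.4]
eef_rot: [[-0.006, 1.0, -0.007], [1.0, 0.006, -0.004], [-0.004, -0.007, -1.0]]
wrist_force: [-1.6, -0.1, -0.4]
gripper_width: 0.999
gripper_force: 0.0
```

Request:
{"op": "play_rows", "data": {
  "motion": [
    [1,[0,0,-0.3],0],
    [1,[0,0,-0.6],0],
    [1,[0,0,-0.74],0],
    [1,[0,0,-0.74],0],
    [1,[0,0,-0.74],0]
  ]
}}

```text
t: 2.25
eef_pos: [456.3, 302.0, 63.3]
eef_rot: [[-0.002, 1.0, 0.0], [1.0, 0.002, 0.001], [0.001, 0.0, -1.0]]
wrist_force: [0.5, -0.2, 0.5]
gripper_width: 1.003
gripper_force: 0.0
```

Request:
{"op": "play_rows", "data": {
  "motion": [
    [0.5,[0,0,0],0],
    [0.5,[0,0,0],0],
    [0.5,[0,0,0],0],
    [0.5,[0,0,0],0],
    [0.5,[0,0,0],0],
    [0.5,[0,0,0],0],
    [0.5,[0,0,0],0],
    [0.5,[0,0,0],0]
  ],
  "newtons": 20
}}

```text
t: 2.92
eef_pos: [456.5, 301.1, 62.8]
eef_rot: [[-0.0, 1.0, 0.0], [1.0, 0.0, 0.0], [0.0, 0.0, -1.0]]
wrist_force: [-1.3, -0.4, 5.7]
gripper_width: 0.639
gripper_force: 20.0
```

Request:
{"op": "play_rows", "data": {
  "motion": [
    [0.5,[0,0,0.2],0],
    [0.5,[0,0,0.6],0],
    [0.5,[0,0,1],0],
    [0.5,[0,0,1],0]
  ],
  "newtons": 30
}}

```text
t: 3.25
eef_pos: [459.3, 302.6, 147.4]
eef_rot: [[0.0, 1.0, 0.007], [1.0, -0.0, 0.006], [0.006, 0.007, -1.0]]
wrist_force: [1.1, 0.3, -1.9]
gripper_width: 0.632
gripper_force: 30.0
```

Request:
{"op": "play_rows", "data": {
  "motion": [
    [0.5,[0.1,-0.2,0.2],0],
    [0.5,[0.2,-0.5,0.3],0],
    [0.5,[0.37,-0.88,0.4],0]
  ]
}}

```text
t: 3.5
eef_pos: [484.7, 231.6, 174.1]
eef_rot: [[-0.005, 1.0, -0.001], [1.0, 0.005, 0.001], [0.001, -0.001, -1.0]]
wrist_force: [0.9, -0.2, -2.4]
gripper_width: 0.637
gripper_force: 30.0
```

Request:
{"op": "play_rows", "data": {
  "motion": [
    [0.5,[0.2,-0.5,0],0],
    [0.5,[0.37,-0.88,0],0]
  ]
}}

```text
t: 3.67
eef_pos: [515.8, 157.8, 174.2]
eef_rot: [[-0.0, 1.0, 0.0], [1.0, 0.0, -0.0], [-0.0, 0.0, -1.0]]
wrist_force: [1.7, -0.0, -0.7]
gripper_width: 0.633
gripper_force: 30.0
```

Request:
{"op": "play_rows", "data": {
  "motion": [
    [0.5,[0.2,-0.5,0],0],
    [0.5,[0.37,-0.88,0],0]
  ]
}}

```text
t: 3.83
eef_pos: [545.1, 86.7, 173.7]
eef_rot: [[0.001, 1.0, -0.001], [1.0, -0.001, -0.001], [-0.001, -0.001, -1.0]]
wrist_force: [1.3, -0.1, -2.2]
gripper_width: 0.636
gripper_force: 30.0
```

Request:
{"op": "play_rows", "data": {
  "motion": [
    [0.5,[0.2,-0.5,0],0],
    [0.5,[0.37,-0.88,0],0]
  ]
}}

```text
t: 4.0
eef_pos: [574.6, 16.3, 173.5]
eef_rot: [[0.001, 1.0, -0.001], [1.0, -0.001, -0.001], [-0.001, -0.001, -1.0]]
wrist_force: [0.8, -0.1, -2.3]
gripper_width: 0.637
gripper_force: 30.0
```

Request:
{"op": "play_rows", "data": {
  "motion": [
    [0.5,[0.2,-0.4,0],0],
    [0.5,[0.37,-0.68,0],0],
    [0.5,[0.37,-0.88,0],0],
    [0.5,[0.37,-0.88,0],0],
    [0.5,[0.37,-0.88,0],0]
  ]
}}

```text
t: 4.42
eef_pos: [603.5, -51.9, 173.2]
eef_rot: [[0.002, 1.0, -0.002], [1.0, -0.002, -0.0], [-0.0, -0.002, -1.0]]
wrist_force: [-0.5, 0.5, -1.4]
gripper_width: 0.636
gripper_force: 30.0
```

Run:
```python
from h import *
import pickle
s=telemetry.sense();pickle.dump(s,open('w3.pkl','wb'));print(s['t'],s['eef_pos'],s['eef_rot'],s['wrist_force'],s['gripper_width'])
for i in ('wrist','top','side'): cv2.imwrite(f"pics/{i}3.png",cams.capture(i)[:,:,::-1])
print(proj('wrist',np.array([632,-122,30.]),s))
w=cv2.resize(cv2.imread("pics/wrist3.png"),(400,300),interpolation=cv2.INTER_AREA)
sd=cv2.imread("pics/side3.png")[110:260,190:340]
tp=cv2.imread("pics/top3.png")[130:230,230:330]
sd=cv2.resize(sd,(300,300),interpolation=cv2.INTER_CUBIC)
cv2.imwrite("pics/m3.png",np.hstack([cv2.resize(cv2.imread("pics/wrist3.png"),(480,360)),cv2.resize(cv2.resize(cv2.imread("pics/side3.png")[110:260,200:333],None,fx=2.4,fy=2.4,interpolation=cv2.INTER_CUBIC),(319,360))]))
```

```text
4.4167 [603.5 -51.9 173.2] [[ 0.  1. -0.]
 [ 1. -0. -0.]
 [-0. -0. -1.]] [-0.5  0.5 -1.4] 0.6361059666670843
[303.6 263.3]
```

View pics/m3.png

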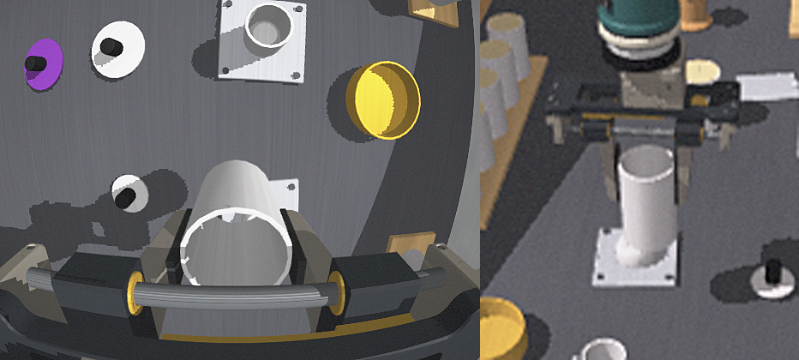

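The wrist view shows the tube upright in the jaws and hiding the plug. I'll go past the base so that the wrist camera can see the plug from two places.

Request:
{"op": "play_rows", "data": {
  "motion": [
    [0.5,[0.17,-0.5,0],0],
    [0.5,[0.35,-1,0],0]
  ]
}}

```text
t: 4.73
eef_pos: [632.5, -124.8, 174.3]
eef_rot: [[-0.01, 1.0, -0.0], [1.0, 0.01, 0.003], [0.003, -0.0, -1.0]]
wrist_force: [1.1, -0.4, -0.2]
gripper_width: 0.634
gripper_force: 30.0
```

Request:
{"op": "play_rows", "data": {
  "motion": [
    [0.5,[0,-0.5,0],0],
    [0.5,[0,-0.9,0],0],
    [0.5,[0,-0.9,0],0],
    [0.5,[0,-0.9,0],0],
    [0.5,[0,-0.9,0],0]
  ]
}}

```text
t: 5.15
eef_pos: [632.0, -199.6, 174.0]
eef_rot: [[-0.002, 1.0, -0.0], [1.0, 0.002, 0.002], [0.002, -0.0, -1.0]]
wrist_force: [-0.1, -0.1, -1.9]
gripper_width: 0.636
gripper_force: 30.0
```

Run:
```python
from h import *
import pickle
s=telemetry.sense();pickle.dump(s,open('w4.pkl','wb'));print(s['t'],s['eef_pos'])
cv2.imwrite(f"pics/w4.png",cams.capture('wrist')[:,:,::-1])
print(proj('wrist',np.array([633,-122,30.]),s))
```

```text
5.15 [ 632.  -199.6  174. ]
[277.1 116.7]
```

Request:
{"op": "play_rows", "data": {
  "motion": [
    [0.5,[0,-0.4,0],0],
    [0.5,[0,-0.6,0],0],
    [0.5,[0,-0.6,0],0],
    [0.5,[0,-0.6,0],0],
    [0.5,[0,-0.6,0],0]
  ]
}}

```text
t: 5.62
eef_pos: [632.2, -248.1, 174.3]
eef_rot: [[-0.002, 1.0, -0.0], [1.0, 0.002, 0.001], [0.001, -0.0, -1.0]]
wrist_force: [0.4, 0.3, -1.6]
gripper_width: 0.634
gripper_force: 30.0
```

Run:
```python
from h import *
import pickle
s=telemetry.sense();pickle.dump(s,open('w5.pkl','wb'));print(s['t'],s['eef_pos'])
cv2.imwrite(f"pics/w5.png",cams.capture('wrist')[:,:,::-1])
print(proj('wrist',np.array([633,-122,30.]),s))
a=[cv2.resize(cv2.imread(f"pics/w{i}.png")[60:360,175:375],(400,600),interpolation=cv2.INTER_CUBIC) for i in (4,5)]
cv2.imwrite("pics/m5.png",np.hstack(a))
```

```text
5.6167 [ 632.2 -248.1  174.3]
[277.  65.]
```

View pics/m5.png

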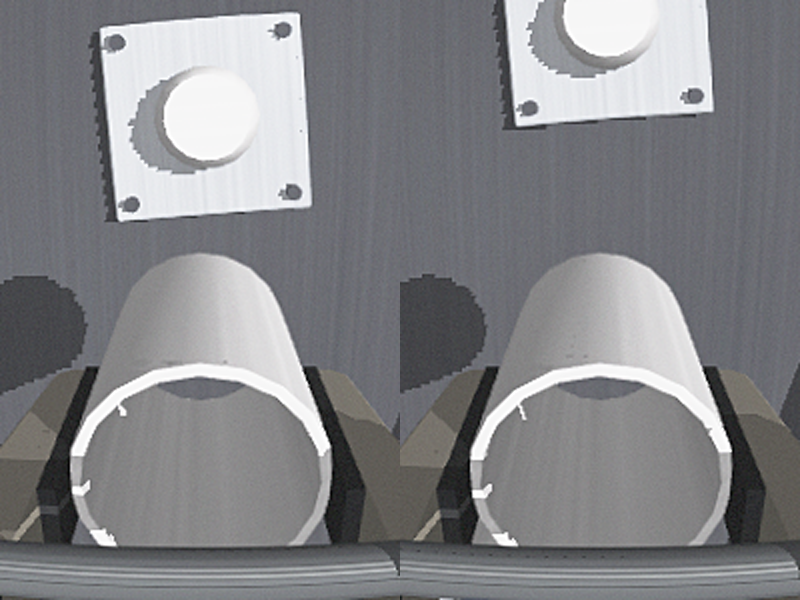

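In the view from y=-200 (2x crop), the plate corners are (101,27), (299,13), (311,207), (119,220) and the plug top is at about (209,115). The tube's back rim edge is at (200,365) and its lower back edge at (200,253). In the view from y=-248 the near plate corners are (113,127) and (313,110).

Run:
```python
from h import *
import pickle
a,b=[pickle.load(open(f'w{i}.pkl','rb')) for i in (4,5)]
c=lambda u,v,s: ray('wrist',175+(u+.5)/2-.5,60+(v+.5)/2-.5,s)
print(tri(c(119,220,a),c(113,127,b)),tri(c(311,207,a),c(313,110,b)))
C=np.array([atz(c(u,v,a),8) for u,v in [(101,27),(299,13),(311,207),(119,220)]]);print(C,C.mean(0))
print('sides',[np.linalg.norm(C[i]-C[i-1]) for i in range(4)])
print('plug',atz(c(209,116,a),30))
for s,u in((a,0),(b,1)):
  h=s['eef_pos'][2]-62.8
  print('tube y off',[atz(c(200,v,s),z)-s['eef_pos']-[0,30,0] for v,z in((365,h+100),(253,h))])
```

```text
(array([ 587.8, -177.1,    0.8]), [1.0, 1.0]) (array([ 686.4, -167.8,   13.1]), [0.1, 0.1])
[[ 582.   -77.8    8. ]
 [ 679.4  -70.4    8. ]
 [ 687.4 -168.6    8. ]
 [ 589.7 -175.8    8. ]] [ 634.6 -123.1    8. ]
sides [np.float64(98.32317324259735), np.float64(97.72752470223911), np.float64(98.53100377419554), np.float64(97.93287826105463)]
plug [ 635.  -122.9   30. ]
tube y off [array([-0.7,  0.5, 37.2]), array([ -0.9,   0.5, -62.8])]
tube y off [array([-0.7,  0.5, 37.2]), array([ -0.9,   0.5, -62.8])]
```

Plate centre and plug agree at (634.7, -123), and the tube sits (-0.8, +0.5) from the TCP in the same camera. The TCP target is therefore (635.5, -123.5).

Request:
{"op": "play_rows", "data": {
  "motion": [
    [0.5,[0.02,0.5,0],0],
    [0.5,[0.04,0.9,0],0]
  ]
}}

```text
t: 5.83
eef_pos: [634.7, -176.8, 174.3]
eef_rot: [[0.002, 1.0, 0.0], [1.0, -0.002, 0.0], [0.0, 0.0, -1.0]]
wrist_force: [0.4, 1.4, -0.8]
gripper_width: 0.635
gripper_force: 30.0
```

Request:
{"op": "play_rows", "data": {
  "motion": [
    [0.5,[0,0.4,0],0],
    [0.5,[0,0.657,0],0],
    [0.5,[0,0.657,-0.2],0],
    [0.5,[0,0.657,-0.5],0],
    [0.5,[0,0.657,-0.8],0],
    [0.5,[0,0.657,-0.8],0],
    [0.5,[0,0.657,-0.8],0],
    [0.5,[0,0.657,-0.8],0]
  ]
}}

```text
t: 6.5
eef_pos: [635.8, -124.8, 111.6]
eef_rot: [[-0.001, 1.0, 0.002], [1.0, 0.001, -0.0], [-0.0, 0.002, -1.0]]
wrist_force: [0.0, 0.1, -2.4]
gripper_width: 0.637
gripper_force: 30.0
```

Request:
{"op": "play_rows", "data": {
  "motion": [
    [0.5,[0,0.016,-0.08],0],
    [0.5,[0,0.016,-0.16],0],
    [0.5,[0,0.016,-0.22],0],
    [0.5,[0,0.016,-0.28],0],
    [0.5,[0,0.016,-0.3],0],
    [0.5,[0,0.016,-0.3],0]
  ]
}}

```text
t: 7.0
eef_pos: [634.6, -124.0, 85.7]
eef_rot: [[-0.0, 1.0, -0.001], [1.0, 0.0, 0.0], [0.0, -0.001, -1.0]]
wrist_force: [-0.4, -0.2, -1.8]
gripper_width: 0.634
gripper_force: 30.0
```

Request:
{"op": "play_rows", "data": {
  "motion": [
    [0.5,[0,0,-0.03],0],
    [0.5,[0,0,-0.06],0],
    [0.5,[0,0,-0.09],0],
    [0.5,[0,0,-0.1],0]
  ]
}}

```text
t: 7.33
eef_pos: [634.8, -123.9, 78.0]
eef_rot: [[-0.0, 1.0, -0.0], [1.0, 0.0, 0.0], [0.0, -0.0, -1.0]]
wrist_force: [0.3, -0.3, -2.5]
gripper_width: 0.632
gripper_force: 30.0
```

No contact yet, and the tube is already past the taper. About 7 mm remain.

Request:
{"op": "play_rows", "data": {
  "motion": [
    [0.5,[0,0,-0.03],0],
    [0.5,[0,0,-0.055],0],
    [0.5,[0,0,-0.07],0],
    [0.5,[0,0,-0.08],0],
    [0.5,[0,0,-0.08],0]
  ]
}}

```text
t: 7.75
eef_pos: [634.9, -123.9, 71.8]
eef_rot: [[-0.0, 1.0, -0.0], [1.0, 0.0, 0.0], [0.0, -0.0, -1.0]]
wrist_force: [-0.4, 0.6, -1.7]
gripper_width: 0.631
gripper_force: 30.0
```

Request:
{"op": "play_rows", "data": {
  "motion": [
    [0.5,[0,0,-0.01],0],
    [0.5,[0,0,-0.015],0],
    [0.5,[0,0,-0.015],0]
  ]
}}

```text
t: 8.0
eef_pos: [635.1, -124.0, 70.9]
eef_rot: [[-0.0, 1.0, 0.0], [1.0, 0.0, -0.0], [-0.0, 0.0, -1.0]]
wrist_force: [-1.0, -0.1, 0.3]
gripper_width: 0.639
gripper_force: 30.0
```

Request:
{"op": "play_rows", "data": {
  "motion": [
    [0.5,[0,0,-0.01],0],
    [0.5,[0,0,-0.015],0],
    [0.5,[0,0,-0.015],0],
    [0.5,[0,0,-0.015],0]
  ]
}}

```text
t: 8.33
eef_pos: [635.1, -124.0, 70.9]
eef_rot: [[-0.0, 1.0, 0.0], [1.0, 0.0, 0.0], [0.0, 0.0, -1.0]]
wrist_force: [-3.3, 0.7, 6.4]
gripper_width: 0.636
gripper_force: 30.0
```

The tube is home: TCP z is 70.9 against an expected 70.8, with contact force rising. Now release it and go to the cover.

Request:
{"op": "play_rows", "data": {
  "motion": [
    [0.8,[0,0,0.015],0],
    [1,[0,0,0.015],0],
    [1,[0,0,0.015],0],
    [1,[0,0,0.015],0],
    [1,[0,0,0.015],0],
    [1,[0,0,0.015],0]
  ]
}}

```text
t: 8.83
eef_pos: [635.0, -124.0, 70.6]
eef_rot: [[-0.0, 1.0, -0.0], [1.0, 0.0, -0.0], [-0.0, -0.0, -1.0]]
wrist_force: [0.3, -0.7, 0.5]
gripper_width: 0.998
gripper_force: 0.0
```

Request:
{"op": "play_rows", "data": {
  "motion": [
    [1,[0,0,0.2],0],
    [1,[0,0,0.6],0],
    [1,[0,0,1],0]
  ]
}}

```text
t: 9.08
eef_pos: [633.9, -123.8, 150.3]
eef_rot: [[-0.0, 1.0, -0.003], [1.0, 0.0, -0.0], [-0.0, -0.003, -1.0]]
wrist_force: [-0.1, -0.7, 1.1]
gripper_width: 0.997
gripper_force: 0.0
```

Request:
{"op": "play_rows", "data": {
  "motion": [
    [1,[-0.2,0.2,0.4],0],
    [1,[-0.5,0.6,0.4],0],
    [1,[-0.73,0.9,0.4],0]
  ]
}}

```text
t: 9.33
eef_pos: [576.7, -51.2, 184.8]
eef_rot: [[0.001, 1.0, 0.004], [1.0, -0.001, 0.001], [0.001, 0.004, -1.0]]
wrist_force: [-0.2, 0.9, -0.5]
gripper_width: 0.995
gripper_force: 0.0
```

Request:
{"op": "play_rows", "data": {
  "motion": [
    [1,[-0.4,0.5,0],0],
    [1,[-0.73,0.9,0],0]
  ]
}}

```text
t: 9.5
eef_pos: [523.2, 13.6, 183.0]
eef_rot: [[0.001, 1.0, 0.001], [1.0, -0.001, 0.0], [0.0, 0.001, -1.0]]
wrist_force: [0.7, 1.2, -0.2]
gripper_width: 1.0
gripper_force: 0.0
```

Request:
{"op": "play_rows", "data": {
  "motion": [
    [1,[-0.4,0.5,0],0],
    [1,[-0.74,0.92,0],0],
    [1,[-0.74,0.92,0],0],
    [1,[-0.74,0.92,0],0]
  ]
}}

```text
t: 9.83
eef_pos: [462.8, 89.7, 182.8]
eef_rot: [[-0.007, 1.0, -0.001], [1.0, 0.007, 0.001], [0.002, -0.001, -1.0]]
wrist_force: [-0.1, -0.0, 0.3]
gripper_width: 0.997
gripper_force: 0.0
```

Run:
```python
from h import *
import pickle
s=telemetry.sense();pickle.dump(s,open('w6.pkl','wb'));print(s['t'],s['eef_pos'])
cv2.imwrite(f"pics/w6.png",cams.capture('wrist')[:,:,::-1])
cv2.imwrite(f"pics/side6.png",cams.capture('side')[:,:,::-1])
print(proj('wrist',np.array([460,94,12.]),s),proj('wrist',np.array([460,94,40.]),s))
```

```text
9.8333 [462.8  89.7 182.8]
[273.3 187.2] [273.1 193.9]
```

Request:
{"op": "play_rows", "data": {
  "motion": [
    [1,[0,0,-0.4],0],
    [1,[0,0,-0.7],0],
    [1,[0,0,-0.7],0],
    [1,[0,0,-0.7],0]
  ]
}}

```text
t: 10.27
eef_pos: [465.2, 84.6, 126.2]
eef_rot: [[0.002, 1.0, -0.002], [1.0, -0.002, -0.002], [-0.002, -0.002, -1.0]]
wrist_force: [0.8, -0.3, -0.3]
gripper_width: 1.0
gripper_force: 0.0
```

Run:
```python
from h import *
import pickle
s=telemetry.sense();pickle.dump(s,open('w7.pkl','wb'));print(s['t'],s['eef_pos'])
cv2.imwrite(f"pics/w7.png",cams.capture('wrist')[:,:,::-1])
print(proj('wrist',np.array([460,94,12.]),s),proj('wrist',np.array([460,94,40.]),s))
a=[cv2.resize(cv2.imread(f"pics/w{i}.png")[130:330,185:365],(540,600),interpolation=cv2.INTER_CUBIC)[:, 70:470] for i in (6,7)]
cv2.imwrite("pics/m7.png",np.hstack(a))
```

```text
10.2667 [465.2  84.6 126.2]
[270.1 196.1] [269.5 205.4]
```

View pics/m7.png

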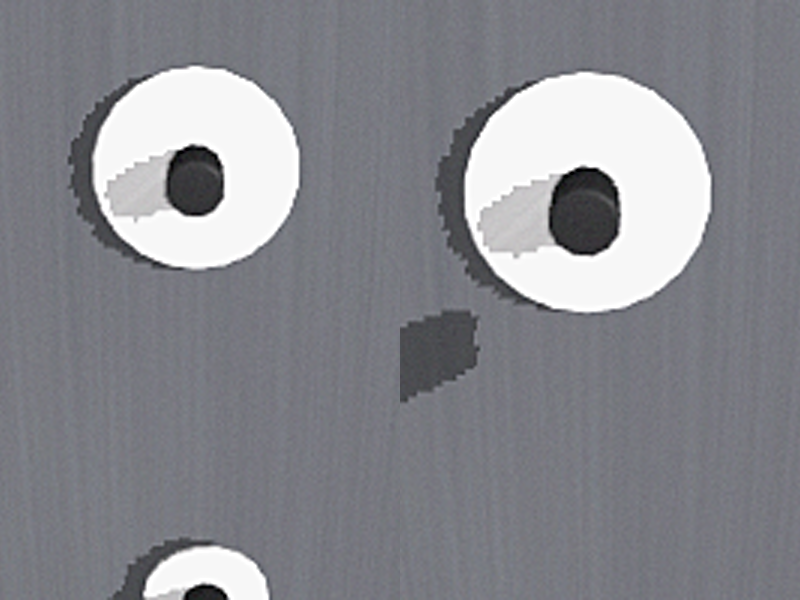

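The larger cover is white, with its flange centre at (196,167) and knob top at (195,188) in the left crop. In the right crop they are at (188,192) and (185,216).

Run:
```python
from h import *
import pickle
a,b=[pickle.load(open(f'w{i}.pkl','rb')) for i in (6,7)]
c=lambda u,v,s: ray('wrist',185+(u+70+.5)/3-.5,130+(v+.5)/3-.5,s)
for p,q,z in (((196,167),(188,192),12),((195,188),(185,216),40)):
  print(tri(c(*p,a),c(*q,b)),atz(c(*p,a),z),atz(c(*q,b),z))
```

```text
(array([460.2,  93.3,   0.7]), [0.2, 0.2]) [460.1  96.   12. ] [460.5  96.2  12. ]
(array([459.5,  85.8,   0.9]), [0.2, 0.2]) [459.9  95.5  40. ] [460.2  97.   40. ]
```

Request:
{"op": "play_rows", "data": {
  "motion": [
    [0.5,[-0.061,0.144,0],0],
    [0.5,[-0.061,0.144,-0.3],0],
    [0.5,[-0.061,0.144,-0.6],0],
    [0.5,[-0.061,0.144,-0.8],0],
    [0.5,[-0.061,0.144,-0.8],0],
    [0.5,[-0.061,0.144,-0.8],0],
    [0.5,[-0.061,0.144,-0.8],0]
  ]
}}

```text
t: 10.9
eef_pos: [461.6, 97.9, 64.3]
eef_rot: [[0.001, 1.0, 0.003], [1.0, -0.001, 0.001], [0.001, 0.003, -1.0]]
wrist_force: [-0.2, 0.4, 0.4]
gripper_width: 0.52
gripper_force: 0.0
```

Request:
{"op": "play_rows", "data": {
  "motion": [
    [0.5,[-0.015,-0.02,-0.2],0],
    [0.5,[-0.015,-0.02,-0.4],0],
    [0.5,[-0.015,-0.02,-0.46],0],
    [0.5,[-0.015,-0.02,-0.46],0],
    [0.5,[-0.015,-0.02,-0.46],0]
  ]
}}

```text
t: 11.32
eef_pos: [459.7, 96.4, 26.9]
eef_rot: [[-0.0, 1.0, 0.001], [1.0, 0.0, 0.0], [0.0, 0.001, -1.0]]
wrist_force: [0.3, -0.2, 0.5]
gripper_width: 0.503
gripper_force: 0.0
```

Request:
{"op": "play_rows", "data": {
  "motion": [
    [0.1,[0,0,0],0],
    [0.1,[0,0,0],0],
    [0.1,[0,0,0],0],
    [0.1,[0,0,0],0],
    [0.1,[0,0,0],0],
    [0.1,[0,0,0],0],
    [0.1,[0,0,0],0]
  ],
  "newtons": 25
}}

```text
t: 11.9
eef_pos: [459.4, 96.5, 26.4]
eef_rot: [[-0.0, 1.0, 0.001], [1.0, 0.0, 0.0], [0.0, 0.001, -1.0]]
wrist_force: [0.3, 0.0, 5.8]
gripper_width: 0.207
gripper_force: 25.0
```

Request:
{"op": "play_rows", "data": {
  "motion": [
    [0.1,[0,0,0.2],0],
    [0.1,[0,0,0.6],0],
    [0.1,[0,0,1],0]
  ]
}}

```text
t: 12.15
eef_pos: [457.4, 95.7, 105.8]
eef_rot: [[0.0, 1.0, -0.004], [1.0, -0.0, -0.002], [-0.002, -0.004, -1.0]]
wrist_force: [0.8, 0.5, -0.7]
gripper_width: 0.211
gripper_force: 25.0
```

Request:
{"op": "play_rows", "data": {
  "motion": [
    [0.1,[0,0,0.4],0],
    [0.1,[0,0,0.75],0],
    [0.1,[0.3,-0.4,0.75],0],
    [0.1,[0.6,-0.75,0.75],0]
  ]
}}

```text
t: 12.48
eef_pos: [507.8, 37.6, 168.1]
eef_rot: [[-0.006, 1.0, 0.004], [1.0, 0.006, 0.002], [0.002, 0.004, -1.0]]
wrist_force: [1.1, -0.1, -1.1]
gripper_width: 0.209
gripper_force: 25.0
```

Request:
{"op": "play_rows", "data": {
  "motion": [
    [0.1,[0.3,-0.37,0],0],
    [0.1,[0.6,-0.75,0],0],
    [0.1,[0.6,-0.75,0],0]
  ]
}}

```text
t: 12.73
eef_pos: [558.3, -31.2, 166.4]
eef_rot: [[0.008, 1.0, 0.004], [1.0, -0.008, -0.005], [-0.005, 0.004, -1.0]]
wrist_force: [0.1, -0.7, -0.5]
gripper_width: 0.211
gripper_force: 25.0
```

Request:
{"op": "play_rows", "data": {
  "motion": [
    [0.1,[0.3,-0.37,0],0],
    [0.1,[0.5,-0.62,0],0],
    [0.1,[0.5,-0.62,0],0],
    [0.1,[0.5,-0.62,0],0],
    [0.1,[0.5,-0.62,0],0]
  ]
}}

```text
t: 13.15
eef_pos: [593.9, -72.5, 165.3]
eef_rot: [[-0.0, 1.0, -0.002], [1.0, 0.0, 0.001], [0.001, -0.002, -1.0]]
wrist_force: [0.5, 0.3, -0.7]
gripper_width: 0.211
gripper_force: 25.0
```

Run:
```python
from h import *
import pickle
s=telemetry.sense();pickle.dump(s,open('w8.pkl','wb'));print(s['t'],s['eef_pos'],s['eef_rot'])
cv2.imwrite(f"pics/w8.png",cams.capture('wrist')[:,:,::-1])
cv2.imwrite(f"pics/side8.png",cams.capture('side')[:,:,::-1])
a=cv2.imread("pics/w8.png")[200:400,180:370]
b=cv2.imread("pics/side8.png")[110:260,220:335]
cv2.imwrite("pics/m8.png",np.hstack([cv2.resize(a,(400,421),interpolation=cv2.INTER_CUBIC),cv2.resize(b,(323,421),interpolation=cv2.INTER_CUBIC)]))
# expected back edge of flange and centre, if the cover is at TCP
h=s['eef_pos']-[0,0,26.4-12]
for d in ((0,36,0),(36,0,0),(-36,0,0)): print((proj('wrist',h+d,s)-[180,200])*400/190)
```

```text
13.15 [593.9 -72.5 165.3] [[-0.  1. -0.]
 [ 1.  0.  0.]
 [ 0. -0. -1.]]
[202.4  -7.6]
[329.8 116.4]
[ 74.6 116.1]
```

View pics/m8.png

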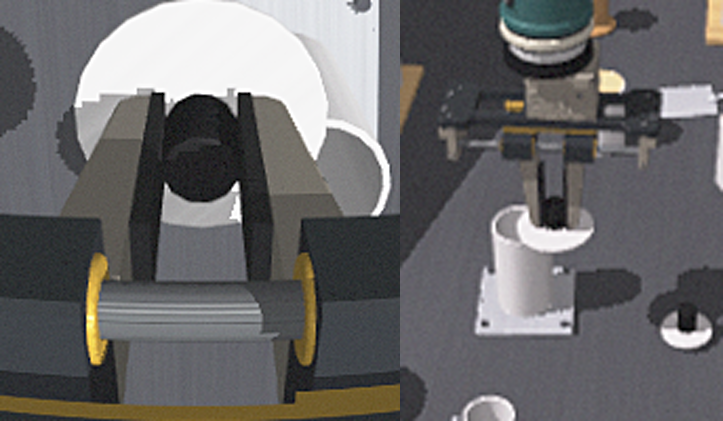

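The cover is level in the jaws, with its flange spanning (75..328) in the crop. It sits about 1 mm to the -y side of the TCP. The tube stands on the plate, and the TCP goes over it to (635, -122.6).

Request:
{"op": "play_rows", "data": {
  "motion": [
    [0.1,[0.25,-0.3,0],0],
    [0.1,[0.514,-0.626,0],0],
    [0.1,[0.514,-0.626,0],0],
    [0.1,[0.514,-0.626,-0.15],0],
    [0.1,[0.514,-0.626,-0.25],0],
    [0.1,[0.514,-0.626,-0.3],0],
    [0.1,[0.514,-0.626,-0.3],0],
    [0.1,[0.514,-0.626,-0.3],0]
  ]
}}

```text
t: 13.92
eef_pos: [635.4, -122.1, 141.4]
eef_rot: [[-0.002, 1.0, -0.001], [1.0, 0.002, 0.001], [0.001, -0.001, -1.0]]
wrist_force: [-0.3, 0.7, 0.3]
gripper_width: 0.208
gripper_force: 25.0
```

Request:
{"op": "play_rows", "data": {
  "motion": [
    [0.1,[-0.005,-0.005,-0.04],0],
    [0.1,[-0.005,-0.005,-0.08],0],
    [0.1,[-0.005,-0.005,-0.11],0],
    [0.1,[-0.005,-0.005,-0.135],0],
    [0.1,[-0.005,-0.005,-0.135],0]
  ]
}}

```text
t: 14.33
eef_pos: [635.3, -123.7, 130.7]
eef_rot: [[-0.0, 1.0, -0.001], [1.0, 0.0, 0.0], [0.0, -0.001, -1.0]]
wrist_force: [0.3, 0.9, -0.5]
gripper_width: 0.21
gripper_force: 25.0
```

Request:
{"op": "play_rows", "data": {
  "motion": [
    [0.1,[0,0,-0.015],0],
    [0.1,[0,0,-0.03],0],
    [0.1,[0,0,-0.04],0],
    [0.1,[0,0,-0.04],0]
  ]
}}

```text
t: 14.67
eef_pos: [635.6, -123.6, 127.8]
eef_rot: [[-0.0, 1.0, -0.0], [1.0, 0.0, 0.0], [0.0, -0.0, -1.0]]
wrist_force: [-0.2, 0.8, -1.1]
gripper_width: 0.213
gripper_force: 25.0
```

Request:
{"op": "play_rows", "data": {
  "motion": [
    [0.1,[0,0.01,-0.01],0],
    [0.1,[0,0.01,-0.018],0],
    [0.1,[0,0.01,-0.02],0],
    [0.1,[0,0.01,-0.02],0]
  ]
}}

```text
t: 15.0
eef_pos: [635.7, -122.9, 126.6]
eef_rot: [[-0.0, 1.0, 0.0], [1.0, 0.0, -0.0], [-0.0, 0.0, -1.0]]
wrist_force: [0.0, 0.7, 0.0]
gripper_width: 0.21
gripper_force: 25.0
```

Request:
{"op": "play_rows", "data": {
  "motion": [
    [0.1,[0,0,-0.01],0],
    [0.1,[0,0,-0.01],0],
    [0.1,[0,0,-0.01],0]
  ]
}}

```text
t: 15.25
eef_pos: [636.0, -123.0, 126.5]
eef_rot: [[-0.0, 1.0, 0.001], [1.0, 0.0, 0.0], [0.0, 0.001, -1.0]]
wrist_force: [-1.4, -0.1, 5.0]
gripper_width: 0.214
gripper_force: 25.0
```

It is seated: TCP z is 126.5 against an expected 126.4, with 5 N of contact. Release, back off and look.

Request:
{"op": "play_rows", "data": {
  "motion": [
    [0.3,[0,0,0.01],0],
    [0.5,[0,0,0.01],0],
    [0.5,[0,0,0.01],0],
    [0.5,[0,0,0.01],0],
    [0.5,[0,0,0.01],0],
    [0.5,[0,0,0.01],0]
  ]
}}

```text
t: 15.75
eef_pos: [635.5, -123.0, 126.2]
eef_rot: [[-0.0, 1.0, -0.0], [1.0, 0.0, -0.0], [-0.0, -0.0, -1.0]]
wrist_force: [0.7, -0.2, -0.2]
gripper_width: 0.504
gripper_force: 0.0
```

Request:
{"op": "play_rows", "data": {
  "motion": [
    [0.5,[0,0,0.2],0],
    [0.5,[0,0,0.6],0],
    [0.5,[0,0,1],0]
  ]
}}

```text
t: 16.0
eef_pos: [634.6, -122.8, 206.0]
eef_rot: [[-0.0, 1.0, -0.003], [1.0, 0.0, -0.0], [-0.0, -0.003, -1.0]]
wrist_force: [0.5, 0.0, 0.5]
gripper_width: 0.503
gripper_force: 0.0
```

Request:
{"op": "play_rows", "data": {
  "motion": [
    [0.5,[-0.2,-0.4,0],0],
    [0.5,[-0.4,-0.8,0],0],
    [0.5,[-0.4,-1,0],0],
    [0.5,[-0.4,-1,0],0],
    [0.5,[-0.4,-1,0],0],
    [0.5,[-0.4,-1,0],0]
  ]
}}

```text
t: 16.5
eef_pos: [604.0, -201.6, 206.1]
eef_rot: [[-0.001, 1.0, -0.0], [1.0, 0.001, 0.001], [0.001, -0.0, -1.0]]
wrist_force: [0.0, 0.1, 0.4]
gripper_width: 0.503
gripper_force: 0.0
```

Run:
```python
from h import *
s=telemetry.sense();print(s['t'],s['eef_pos'],s['gripper_width'])
w=cams.capture('wrist')[:,:,::-1];sd=cams.capture('side')[:,:,::-1]
b=sd[120:260,220:335]
cv2.imwrite("pics/m9.png",np.hstack([cv2.resize(w,(440,330)),cv2.resize(b,(271,330),interpolation=cv2.INTER_CUBIC)]))
# expected pixels in the montage: flange centre, knob top, flange ends along x, plate
for n,P in (('flange',(635,-123.5,112)),('knob',(635,-123.5,140)),('l',(671,-123.5,112)),('r',(599,-123.5,112))):
  P=np.array(P,float);print(n,proj('wrist',P,s)*440/560,(proj('side',P)-[220,120])*271/115)
```

```text
16.5 [ 604.  -201.6  206.1] 0.5030126958840635
flange [248.5  92.3] [101.6 159.2]
knob [252.4  92.9] [100.5 140.5]
l [283.9  93.6] [ 71.7 157.5]
r [211.8  91.8] [131.8 160.8]
```

View pics/m9.png

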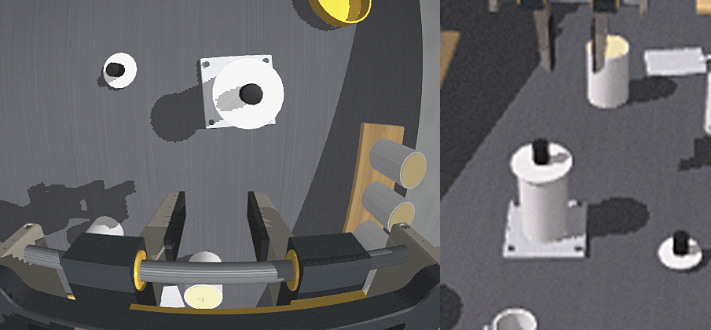

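The cover is centred and level on the tube: flange (248,93) and knob (252,94) in the wrist view, as predicted. The robot is clear of everything.

```bash
python3 -c "
from workcell import ctrl;print(ctrl.finish_job())"
```

```text
the job is handed in; nothing more can be done
None
```

The wide mould is made up and handed in at about 16.6 s. The tube is fully home on the free base and the larger cover sits level on its rim, by the final wrist and side views. Nothing else was touched.

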